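# Seat a finned cylinder in its holding jig and snug the one-hand bar clamp on it

### The arm

A 6-joint arm with a two-finger parallel gripper is mounted at the origin on the work surface. World frame = base frame: x ahead of the robot, y to its left, z up, the work surface at z = 0. Lengths are in m, angles in degrees, forces in N, time in s.
With the tool pointing down it reaches from about 0.275 to 0.875 m from the base axis. Payload 12.5 kg.
Tool frame: the origin (TCP) lies at the very end of the fingers, on their centre line; the grasp point (between the pads) lies 19 mm behind it; z points along the fingers, y is the line along which they close (so a half turn about z gives the same grasp; the last joint's range is limited). The gripper opens to 85 mm and grips with 20 to 120 N. Pads are 22 mm wide; open, the fingers measure 114 mm over their backs; the gripper's body (76 mm by 85 mm) begins 54 mm behind the grasp point. The pads swing forward as they close: fully open they stand 13 mm farther back than shut.
Start: joints at [-71.941, 20.094, 94.641, -0, 65.266, -4.847], TCP at [0.214, -0.507, 0.231] pointing down, gripper open.
Joint ranges: [-157.81, 157.81], [-45, 120.19], [0.68, 151.7], [-89.99, 269.99], [4.06, 180], [-164.3, 164.3]. Speed limits (degrees/s): [127.2, 127.2, 159.86, 180, 180, 180].

### API

Orientations are given as [roll, pitch, yaw] about the fixed x, y, z axes, in that order (R = Rz(yaw) Ry(pitch) Rx(roll)).
In Python, from rig import * gives the robot as it stands.
- The arm moves only by the tool step_arm, never from a script. Its argument "targets" is one flat list of numbers, 4 for each row, row after row: the shift along the tool's x, y, z in units of 8 cm (1.0 is 8 cm), then the turn about the tool's z in units of 45 degrees (1.0 is 45 degrees). A call has 1 to 12 rows; each row shifts and turns the commanded pose from where the row before left it, along the tool's axes as they then stand; what a row does not reach is not made up. A row lasts 1/12 s, in which the tool goes at most 41.7 mm and 7.16 degrees, less where a joint would pass 70% of its speed; a pose out of reach is approached as far as the arm can. A call with a number of a shift or a turn outside -1 to 1 is refused whole. A call with a gripper value outside its range is refused whole. "fingers" is the opening, from -1 (shut) to 1 (fully open), set as the call begins (left out, the last holds). The fingers move at their own pace and stop on an object; "grip_force" is the grip in N (left out, the last holds). Time passes only in rows, so rows that do not move let the fingers close. It gives the time, the measured TCP pose, the force, the opening and the grip force at its end, in the units of the state.
- observe(): the state, without advancing time (a new reading comes with each control period).
- snapshot(name): name is "scene" or "top" or "wrist"; returns a dict with "pixels" (480x640x3 uint8, blue, green, red), "vertical_fov" (degrees; the focal length in pixels is half the picture's height over the tangent of half this angle, whatever the lens; pixels are square), "cx", "cy" (the principal point, pixels), "pose" (4x4, takes a point from camera to world coordinates). Camera axes: x right, y down, z forward; pixel columns grow to the right and rows downward; lengths in m; the calibration is good to about 2 mm. A picture is of the moment at which its call begins. There is no depth.
- sign_off(): hands the job in; it is judged then, once.
The state is a dict: "time_s": time; "q": joint angles; "qd": joint speeds; "effort": joint torques, N m; "tool_pos": TCP position; "tool_rot": TCP orientation; "force": force on the tool from outside, world axes, zero at the start; "moment": the same for the moment, N m; "finger_gap": finger opening in m; "grasp_force": force on a finger pad.
Only numpy, scipy, OpenCV 4.12 (cv2) and the standard library are available. Lean on these libraries where they do the work, as an engineer would, in place of code of your own. Each camera call takes 0.05 s, during which the arm holds its last target. There are 200 camera calls.

### The job

Push the motorcycle cylinder down until its base sits flat on the wooden plank, then close the bar clamp on it by pumping the clamp's trigger against the grip, working the clamp by the trigger alone: pump until the moving jaw's rubber pad bears on the cooling fins, and no harder than a snug hold, since overtightening snaps the cast fins. Finish while still holding on: trigger squeezed shut against the grip in the gripper, pad kept pressed on the fins. Leave the glass, piston, brush and knife where they are.

Things in the scene. Friction and masses are not known exactly. Their poses are not given: they have to be found in the camera images.
- jig: holding jig fixed to the table: dark wooden plank 440 x 150 x 30 mm with a one-hand bar clamp screwed on. Origin on the table surface under the cylinder's axis. x runs along the clamp's bar: black grip and orange trigger on the -x side, moving jaw on the +x side; y level across the bar, z up. The plank spans x -190 to 250, y -75 to 75 mm. The fixed jaw's pad already touches the fins at x -50
- clamp_body (a point): top centre of the clamp's black body, at jig x -106, y 0, z 152 mm; the body spans jig x -144 to -68, y -15 to 15, z 100 to 153 mm, above the fixed jaw. An orange release tab (not needed, does not move) and the bar's tail stick out behind it, the tail to jig x -192 mm and up to 60 mm farther as the clamp closes, at z 116 to 138 mm
- handle: the clamp's upright black pistol grip, fixed: a post 20 mm thick along jig x and 28 mm along y, z 150 to 240 mm. Origin at the centre of its foot, at jig x -118, y 0, z 150 mm. Its back face is at jig x -128, its front at -108 mm. Best squeezed together with the trigger near z 205 mm, with a gripper from above that closes along jig x
- trigger_grip (a point): middle of the orange trigger, 96 mm above its hinge pin. Blade 12 mm thick, 20 mm wide, top end 112 mm above the pin; pin along jig y at x -100, z 109 mm. At rest it leans 0.25 rad to +x; shut it stands upright 2 mm before the grip. At z 205 mm its front face is at jig x -70 at rest, -94 shut: grip and trigger measure 58 mm at rest, 34 shut. At rest its top reaches x -66, z 219 mm
- trigger (a joint): trigger angle in rad: 0 at rest, 0.25 squeezed shut against its stop. A spring brings it back to rest when let go. Squeezing takes about 5 to 7 N at the trigger_grip height, and about 3 N more for every 10 N at the pad
- bar (a joint): how far the bar with the moving jaw is drawn in, m: grows as the jaw closes (to jig -x). A full squeeze from rest draws it in by one 5 mm tooth (the first 2 to 8 mm); the ratchet keeps it when the trigger is let go, giving back up to 1 mm under load. It cannot be opened again here. The toothed bar, 8 mm wide, z 116 to 138 mm, runs along jig y 0 over the middle of the cylinder
- pad (a joint): how far the moving jaw's soft rubber pad is squashed into the jaw, in m: 0 when free, grows as it bears on the fins, 3.5 N for every mm; the fins snap at 38 N, that is near 11 mm
- pad_face (a point): centre of the moving pad's face, which looks to jig -x: at jig x = 82 mm - bar + pad (mm), z 74 mm. The dark rubber pad is 34 mm wide, 44 mm tall, 22 mm thick. The jaw behind it, 26 mm thick, reaches up to z 153 mm and has an orange cap
- cylinder (a joint): how far the cylinder has gone down into the plank, in m: 0 when it stands 8 mm proud, 0.008 when its base flange is flat on the plank. Its liner is a tight fit in the plank's hole: about 8 N down moves it, and it stays where it is left
- cylinder_top (a point): centre of the cylinder's top gasket face (67 mm ring, 3 mm above the top fin), on its axis, under the bar: z 99 mm when seated, 107 mm when 8 mm proud. The cylinder is grey, 69 mm tall above its base, with square 100 x 100 mm fins, sides along jig x and y. There is room to press on the top fin or ring on both sides of the bar, such as 35 mm to either side, or on both at once
- fin_edge (a point): middle of the fin side that the moving pad meets: 50 mm from the cylinder's axis on the jig's +x side
- glass: bystander: empty shot glass, 54 mm diameter, 62 mm tall, standing on the plank's +x end; origin at the centre of its foot
- piston: bystander: bare aluminium piston, 39 mm diameter, 48 mm tall, standing on the table; origin at the centre of its underside
- brush: bystander: brush with handle, 170 mm long, lying on the table; origin under its middle
- knife: bystander: folded black pocket knife, 100 x 24 x 12 mm, lying on the table; origin under its middle

How it is judged (in metres and radians):
On the way, in this order (a step that is already met when the one before it is completed fails the run):
1. the cylinder is pressed down until its base is flat on the plank (within 0.8 mm) (value of joint cylinder above 0.0072 m), for 0.2 s.
2. the moving jaw's pad has closed on the fins (at least 2 N) (contact force between pad and cylinder above 2 N), for 0.2 s.
At the end, for the whole second after the job is handed in: The cylinder is seated within 0.8 mm, the pad presses on the fins with 2 to 38 N, and the gripper's fingers still hold the trigger squeezed shut (beyond 0.19 of 0.25 rad) against the grip, bearing on both (value of joint cylinder above 0.0072 m and contact force between pad and cylinder between 2 and 38 N and value of joint trigger above 0.19 rad and contact force between the fingers and trigger above 1.5 N and contact force between the fingers and handle above 1 N); the arm keeps its last pose, push and grip.
It fails at once if the fins are crushed: pad force above 38 N (contact force between pad and cylinder above 38 N).
It fails at once if the clamp is closed on a cylinder that is not seated (contact force between pad and cylinder above 2 N and value of joint cylinder below 0.0068 m).
It fails at once if the bar or moving jaw is pushed by the robot instead of worked by the trigger (contact force between any of the fingers, the arm and bar above 4 N).
It fails at once if a bystander is moved by more than 15 mm (distance of any of glass, piston, brush, knife from where it was at the start of the episode above 0.015 m).
It also fails if it takes over 54 s, if anything falls off the work surface, if the arm or the gripper's body presses on something with over 40 N, if the wrist force passes 120 N, or if a joint passes its speed limit or range.

## Working session

There is one attempt and no reset: what is moved stays moved. The work goes in short steps, Python scripts to look and compute and a tool call to move; the robot and the scene stay as the last step left them, time stands still between calls to the robot, and variables do not carry over. Pictures are saved under pics/ and viewed, at most 10 in all, crops included, and the job is handed in when it is done.

Besides the shell and the picture viewer there is one more tool, called after "Emit:" as name(argument=value, ...), one argument or row to a line, values as JSON. step_arm: Moves the arm, as the interface text tells. Its arguments: {"type":"object","properties":{"targets":{"type":"array"},"fingers":{"type":"number"},"grip_force":{"type":"number"}},"required":["targets"]}

```bash
mkdir -p pics; python3 - <<'E'
from rig import *
import cv2,numpy as np,pickle
print(observe())
d={}
for n in("scene","top","wrist"):
    s=snapshot(n);d[n]=s;cv2.imwrite(f"pics/{n}0.png",s["pixels"]);print(n,s["vertical_fov"],s["cx"],s["cy"],np.round(s["pose"],3).tolist())
pickle.dump(d,open("s0.pkl","wb"))
E
```

```text
{'time_s': 0.0, 'q': array([-7.19410596e+01,  2.01242880e+01,  9.46756957e+01, -8.70155501e-05,
        6.52665675e+01, -4.84606267e+00]), 'qd': array([ 0.00939877, -0.08559132, -0.01945361, -0.0726286 , -0.00227093,
       -0.00253381]), 'effort': array([-2.51910378e-04, -5.06103265e+01, -2.91403663e+01, -1.03091734e-04,
        4.54534369e-03, -1.10294800e-05]), 'tool_pos': array([ 0.21399489, -0.50630936,  0.23076722]), 'tool_rot': array([-1.79933680e+02, -5.54347291e-03,  2.29050363e+01]), 'force': array([1.63881135, 0.18449863, 0.35947379]), 'moment': array([-0.01121466,  0.03889348,  0.02519432]), 'grasp_force': 0.0, 'finger_gap': 0.0852795232776828}
scene 55.62990979758695 324.6138724484892 238.9608227882314 [[-0.511, 0.528, -0.678, 1.058], [0.859, 0.297, -0.417, 0.389], [-0.019, -0.796, -0.605, 0.563], [0.0, 0.0, 0.0, 1.0]]
top 49.5201351955316 318.44309514900885 245.26722980458874 [[-0.019, -0.993, 0.113, 0.466], [-1.0, 0.018, -0.014, 0.107], [0.011, -0.113, -0.993, 1.038], [0.0, 0.0, 0.0, 1.0]]
wrist 62.94414382026976 323.8007068181764 239.20859502160084 [[0.389, -0.872, -0.298, 0.29], [-0.921, -0.368, -0.125, -0.474], [-0.001, 0.323, -0.946, 0.374], [0.0, 0.0, 0.0, 1.0]]
```

View pics/scene0.png

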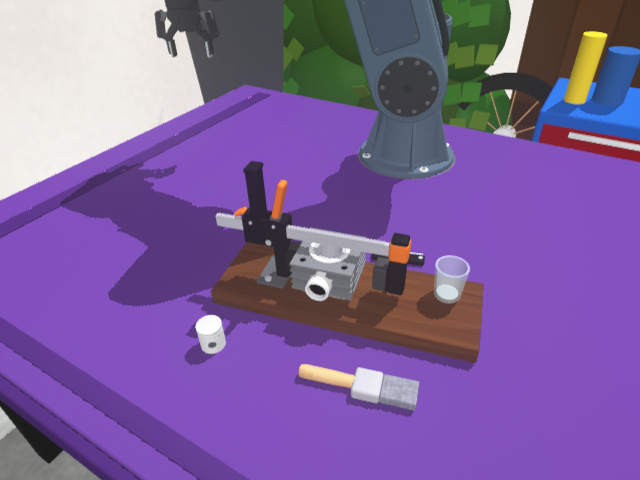

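View pics/top0.png

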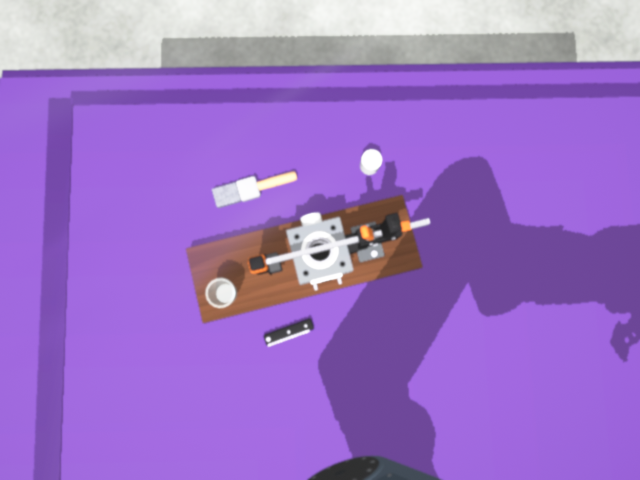

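The scene view shows the grip (256,185), trigger (280,200), cylinder (325,268), moving jaw (398,262) and glass (450,280). In the top view the plank corners are at about (187,248), (403,196), (422,267) and (203,322), with the grip at (393,228) and the trigger at (368,233).

```bash
cat > h.py <<'E'
import numpy as np,cv2
def ray(s,u,v):
    f=240/np.tan(np.radians(s["vertical_fov"]/2)); P=np.array(s["pose"])
    d=P[:3,:3]@np.array([(u-s["cx"])/f,(v-s["cy"])/f,1]); return P[:3,3],d/np.linalg.norm(d)
def onz(s,u,v,z):
    o,d=ray(s,u,v); return o+d*(z-o[2])/d[2]
def tri(a,b):
    (o1,d1),(o2,d2)=a,b
    t=np.linalg.lstsq(np.c_[d1,-d2],o2-o1,rcond=None)[0]
    p,q=o1+t[0]*d1,o2+t[1]*d2; return (p+q)/2,np.linalg.norm(p-q)
def blobs(m,amin=20):
    n,l,st,c=cv2.connectedComponentsWithStats(m.astype(np.uint8))
    return [(st[i].tolist(),c[i].round(1).tolist()) for i in range(1,n) if st[i,4]>=amin],l
def orange(s):
    h=cv2.cvtColor(s["pixels"],cv2.COLOR_BGR2HSV); return (h[...,0]>=5)&(h[...,0]<=16)&(h[...,1]>190)&(h[...,2]>170)
E
python3 - <<'E'
from h import *
import pickle
d=pickle.load(open("s0.pkl","rb"))
for n in("top","scene"):
    print(n,blobs(orange(d[n]),8)[0])
for n in("top","scene"):
    s=d[n];h=cv2.cvtColor(s["pixels"],cv2.COLOR_BGR2HSV)
    m=((h[...,0]<20)|(h[...,0]>172))&(h[...,1]>60)&(h[...,2]<170)&~orange(s)
    m=cv2.morphologyEx(m.astype(np.uint8),cv2.MORPH_OPEN,np.ones((3,3)))
    m[:170]=0 if n=="top" else m[:170]
    if n=="scene": m[:235]=0; 
    b,l=blobs(m,500);print(n,b)
    if n=="top":
        c=cv2.findContours(m,cv2.RETR_EXTERNAL,cv2.CHAIN_APPROX_NONE)[0]; c=np.vstack([x for x in c if len(x)>30])[:,0]
        P=np.array([onz(s,u,v,.03)[:2] for u,v in c]).astype(np.float32)
        r=cv2.minAreaRect(P);print(r,cv2.boxPoints(r).round(4).tolist())
for u,v in[(187,248),(403,196),(422,267),(203,322)]: print(onz(d["top"],u,v,.03).round(4))
E
```

```text
top []
scene [([273, 207, 5, 11, 41], [275.0, 212.2]), ([235, 209, 11, 6, 32], [239.8, 211.8]), ([390, 245, 20, 17, 198], [398.3, 254.1])]
top [([322, 196, 87, 39, 1405], [370.3, 212.9]), ([192, 222, 123, 100, 5945], [247.3, 271.8]), ([342, 231, 79, 54, 1987], [387.2, 259.8])]
((0.5571786761283875, 0.12165357917547226), (0.1479150503873825, 0.4352889060974121), 12.89219856262207) [[0.43650001287460327, 0.3172999918460846], [0.5335999727249146, -0.10700000077486038], [0.6777999997138977, -0.07400000095367432], [0.5806999802589417, 0.35030001401901245]]
scene [([212, 242, 271, 120, 13551], [362.4, 307.2])]
[0.5796 0.3485 0.03  ]
[ 0.6753 -0.0758  0.03  ]
[ 0.5342 -0.1075  0.03  ]
[0.4367 0.3167 0.03  ]
```

```bash
python3 - <<'E'
import cv2
a=cv2.imread("pics/scene0.png")[150:310,200:400];b=cv2.imread("pics/top0.png")[190:310,190:440]
a=cv2.resize(a,None,fx=2.5,fy=2.5);b=cv2.resize(b,(800*0+500,240))
import numpy as np
c=np.zeros((600,800,3),np.uint8);c[:400,:500]=a
b=cv2.resize(cv2.imread("pics/top0.png")[190:310,190:440],None,fx=1.6,fy=1.6);c[405:405+192,:400]=b
cv2.imwrite("pics/c0.png",c)
E
python3 - <<'E'
from h import *
import pickle
d=pickle.load(open("s0.pkl","rb"))
for n in("top","scene"):
    h=cv2.cvtColor(d[n]["pixels"],cv2.COLOR_BGR2HSV);m=(h[...,0]>=4)&(h[...,0]<=18)&(h[...,1]>170)&(h[...,2]>140)
    m[:170]=0 if n=="top" else m[:170]
    print(n,[b for b in blobs(m,6)[0]])
# predicted points
e=np.array([-.2231,.9748,0]);o=np.array([.5639,.0924,0]);y=np.array([-.9748,-.2231,0])
def J(a,b,c):return o+e*a/1e3+y*b/1e3+np.array([0,0,c/1e3])
def proj(s,p):
    f=240/np.tan(np.radians(s["vertical_fov"]/2));P=np.array(s["pose"]);c=P[:3,:3].T@(p-P[:3,3]);return np.round([f*c[0]/c[2]+s["cx"],f*c[1]/c[2]+s["cy"]],1)
for nm,p in dict(trigtop=(-70,0,219),trigtopface=(-72,0,217),handtop=(-118,0,240),handfoot=(-118,0,150),jawcap=(120,0,153),cyltop=(0,0,107),fm=(-50,-50,104)).items():
    print(nm,J(*p).round(3),proj(d["scene"],J(*p)),proj(d["top"],J(*p)))
E
```

```text
top [([401, 221, 9, 11, 44], [404.0, 225.7]), ([360, 228, 13, 12, 73], [367.3, 233.6]), ([262, 255, 3, 4, 8], [263.0, 256.2]), ([251, 266, 17, 8, 58], [260.0, 270.1])]
scene [([272, 181, 15, 37, 297], [279.0, 198.8]), ([235, 208, 12, 8, 50], [240.2, 211.4]), ([389, 240, 22, 23, 327], [399.1, 253.0])]
trigtop [0.58  0.024 0.219] [283.1 181. ] [363.1 231.6]
trigtopface [0.58  0.022 0.217] [281.9 182. ] [364.2 231.5]
handtop [ 0.59  -0.023  0.24 ] [252.4 164.4] [394.3 222.3]
handfoot [ 0.59  -0.023  0.15 ] [258.7 214. ] [386.1 230.5]
jawcap [0.537 0.209 0.153] [405.  237.6] [251.5 263.5]
cyltop [0.564 0.092 0.107] [328.4 247.6] [319.5 249.5]
fm [0.624 0.055 0.104] [288.4 262.5] [339.5 216.6]
```

View pics/c0.png

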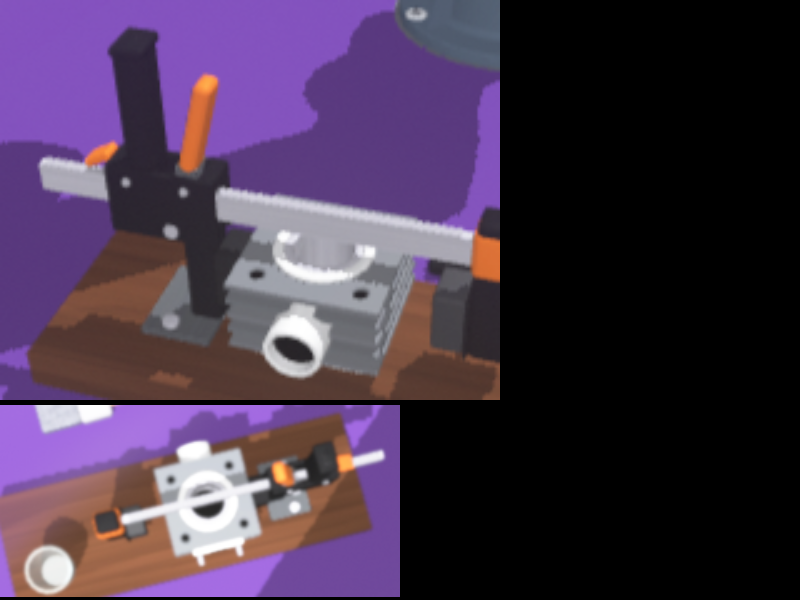

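Plank pose fits: origin (0.564, 0.092), yaw 102.9°. The grip and trigger projections agree within 2–4 px. I'll rise and turn so the fingers will straddle the bar.

Emit:
step_arm(
  targets=[0, 0, -0.1, -0.148, 0, 0, -0.1, -0.148, 0, 0, -0.1, -0.148, 0, 0, -0.1, -0.148, 0, 0, -0.1, -0.148, 0, 0, -0.1, -0.148, 0, 0, -0.1, -0.148, 0, 0, -0.1, -0.148, 0, 0, -0.1, -0.148, 0, 0, -0.1, -0.148, 0, 0, -0.1, -0.148, 0, 0, -0.1, -0.148],
  fingers=0.55,
)

```text
time_s: 1.15
tool_pos: [0.2141, -0.5065, 0.3274]
tool_rot: [-180.0, -0.0, 103.2]
force: [-0.2, 1.0, -1.0]
finger_gap: 0.0665
grasp_force: 0.0
```

Emit:
step_arm(
  targets=[0.37, 0.35, 0, 0, 0.37, 0.35, 0, 0, 0.37, 0.35, 0, 0, 0.37, 0.35, 0, 0, 0.37, 0.35, 0, 0, 0.37, 0.35, 0, 0, 0.37, 0.35, 0, 0, 0.37, 0.35, 0, 0, 0.37, 0.35, 0, 0, 0.37, 0.35, 0, 0, 0.37, 0.35, 0, 0, 0.37, 0.35, 0, 0],
)

```text
time_s: 2.15
tool_pos: [0.4634, -0.0836, 0.3273]
tool_rot: [180.0, 0.0, 102.8]
force: [0.8, -0.7, 0.5]
finger_gap: 0.0663
grasp_force: 0.0
```

Emit:
step_arm(
  targets=[0.37, 0.35, 0, 0, 0.37, 0.35, 0, 0, 0.37, 0.35, 0, 0, 0.3, 0.3, 0, 0, 0.3, 0.3, 0, 0, 0, 0, 0, 0, 0, 0, 0, 0],
)

```text
time_s: 2.73
tool_pos: [0.5613, 0.0781, 0.3265]
tool_rot: [-179.9, -0.0, 103.0]
force: [-0.0, 0.1, -1.4]
finger_gap: 0.0661
grasp_force: 0.0
```

```bash
python3 - <<'E'
from rig import *
from h import *
import pickle
s=snapshot("wrist");cv2.imwrite("pics/w1.png",s["pixels"]);pickle.dump(s,open("w1.pkl","wb"))
e=np.array([-.2231,.9748,0]);o=np.array([.5639,.0924,0]);y=np.array([-.9748,-.2231,0])
def proj(s,p):
    f=240/np.tan(np.radians(s["vertical_fov"]/2));P=np.array(s["pose"]);c=P[:3,:3].T@(p-P[:3,3]);return np.round([f*c[0]/c[2]+s["cx"],f*c[1]/c[2]+s["cy"]],1)
for q in[(0,0,107),(50,50,104),(50,-50,104),(-50,-50,104),(-50,50,104),(-118,0,240),(-68,0,219),(108,0,153)]:
    print(q,proj(s,o+e*q[0]/1e3+y*q[1]/1e3+np.array([0,0,q[2]/1e3])))
E
```

```text
(0, 0, 107) [331.  184.4]
(50, 50, 104) [275.7 128.5]
(50, -50, 104) [386.9 128.6]
(-50, -50, 104) [381.6 234.4]
(-50, 50, 104) [279.7 234.2]
(-118, 0, 240) [332.7 385. ]
(-68, 0, 219) [332.7 307.8]
(108, 0, 153) [332.9  50.2]
```

View pics/w1.png

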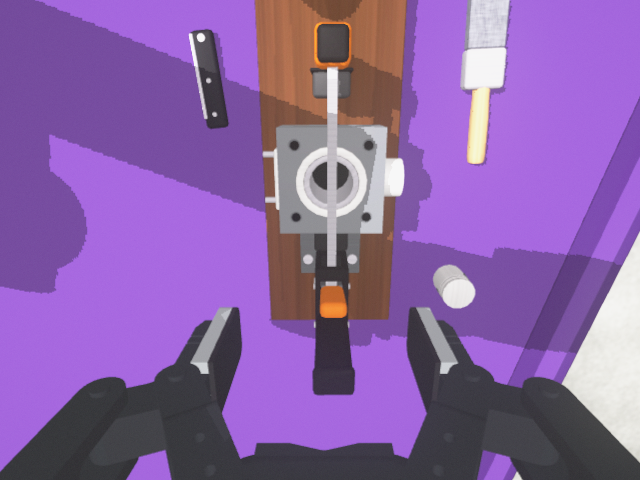

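The wrist view shows fin corners (277,127), (386,127), (383,233) and (281,233), ring centre (331,182), bar on column 332 and handle top (333,382). This is within about 2 px of prediction, so origin shifts by about +1 mm along x. I'll descend astride the bar.

Emit:
step_arm(
  targets=[0.09, 0.035, 0, 0, 0.09, 0.035, 0, 0, 0, 0, 0.4, 0, 0, 0, 0.4, 0, 0, 0, 0.4, 0, 0, 0, 0.4, 0, 0, 0, 0.4, 0, 0, 0, 0.3, 0, 0, 0, 0, 0, 0, 0, 0, 0],
)

```text
time_s: 3.62
tool_pos: [0.5632, 0.0922, 0.1434]
tool_rot: [-179.9, -0.0, 102.8]
force: [1.2, -0.2, 1.2]
finger_gap: 0.0663
grasp_force: 0.0
```

Emit:
step_arm(
  targets=[0, 0, 0.08, 0, 0, 0, 0.08, 0, 0, 0, 0.06, 0, 0, 0, 0.05, 0, 0, 0, 0, 0],
)

```text
time_s: 4.03
tool_pos: [0.5632, 0.0923, 0.1212]
tool_rot: [-180.0, -0.0, 102.8]
force: [0.0, 0.7, 1.0]
finger_gap: 0.0659
grasp_force: 0.0
```

Emit:
step_arm(
  targets=[0, 0, 0.03, 0, 0, 0, 0.03, 0, 0, 0, 0.03, 0, 0, 0, 0.03, 0, 0, 0, 0.03, 0, 0, 0, 0.03, 0, 0, 0, 0.03, 0, 0, 0, 0, 0],
)

```text
time_s: 4.7
tool_pos: [0.5632, 0.0923, 0.1043]
tool_rot: [-180.0, -0.0, 102.8]
force: [-0.8, -0.5, 0.2]
finger_gap: 0.0662
grasp_force: 0.0
```

Emit:
step_arm(
  targets=[0, 0, 0.03, 0, 0, 0, 0.03, 0, 0, 0, 0, 0],
)

```text
time_s: 4.95
tool_pos: [0.5636, 0.0923, 0.1]
tool_rot: [180.0, 0.0, 102.8]
force: [-0.5, 1.1, 1.4]
finger_gap: 0.0667
grasp_force: 0.4
```

Emit:
step_arm(
  targets=[0, 0, 0.025, 0, 0, 0, 0.025, 0, 0, 0, 0, 0],
)

```text
time_s: 5.2
tool_pos: [0.5637, 0.0923, 0.0966]
tool_rot: [179.9, 0.0, 102.8]
force: [-1.3, -0.1, 6.3]
finger_gap: 0.0661
grasp_force: 3.1
```

Emit:
step_arm(
  targets=[0, 0, 0.025, 0, 0, 0, 0.025, 0, 0, 0, 0, 0],
)

```text
time_s: 5.45
tool_pos: [0.5638, 0.0923, 0.0926]
tool_rot: [179.9, 0.0, 102.8]
force: [-2.3, -0.9, 5.5]
finger_gap: 0.066
grasp_force: 3.3
```

Emit:
step_arm(
  targets=[0, 0, 0.025, 0, 0, 0, 0.025, 0, 0, 0, 0, 0],
)

```text
time_s: 5.7
tool_pos: [0.5646, 0.0924, 0.0895]
tool_rot: [179.8, 0.0, 102.8]
force: [0.7, -0.2, 10.6]
finger_gap: 0.0659
grasp_force: 9.5
```

Emit:
step_arm(
  targets=[0, 0, 0.02, 0, 0, 0, 0.02, 0, 0, 0, 0, 0],
)

```text
time_s: 5.95
tool_pos: [0.5648, 0.0924, 0.0891]
tool_rot: [179.8, 0.0, 102.8]
force: [-12.8, -1.7, 46.2]
finger_gap: 0.0662
grasp_force: 27.8
```

Bottomed: the tips travelled about 8 mm and the force jumped to 46 N. I'll hold briefly, then rise.

Emit:
step_arm(
  targets=[0, 0, 0, 0, 0, 0, 0, 0, 0, 0, 0, 0, 0, 0, -0.1, 0, 0, 0, -0.3, 0, 0, 0, -0.4, 0, 0, 0, -0.4, 0, 0, 0, -0.4, 0, 0, 0, -0.4, 0, 0, 0, -0.4, 0, 0, 0, -0.4, 0, 0, 0, 0, 0],
)

```text
time_s: 6.95
tool_pos: [0.5652, 0.0925, 0.3153]
tool_rot: [179.5, 0.1, 102.8]
force: [0.5, 0.8, 0.5]
finger_gap: 0.0663
grasp_force: 0.0
```

Emit:
step_arm(
  targets=[-0.12, 0, -0.02, 0.152, -0.12, 0, -0.02, 0.152, 0, 0, 0, 0.152, 0, 0, 0, 0.152, 0, 0, 0, 0.152, 0, 0, 0, 0.152, 0, 0, 0, 0.152, 0, 0, 0, 0.152, 0, 0, 0, 0.152, 0, 0, 0, 0.152, 0, 0, 0, 0.152, 0, 0, 0, 0.152],
  fingers=1,
)

```text
time_s: 7.95
tool_pos: [0.5665, 0.0734, 0.3117]
tool_rot: [-180.0, 0.0, 20.4]
force: [-1.2, -0.8, 0.1]
finger_gap: 0.0855
grasp_force: 0.0
```

Emit:
step_arm(
  targets=[0, 0, 0, 0.152, 0, 0, 0, 0.024, 0, 0, 0, 0],
)

```text
time_s: 8.2
tool_pos: [0.5665, 0.0734, 0.3118]
tool_rot: [-180.0, 0.0, 12.9]
force: [0.1, 0.2, -0.3]
finger_gap: 0.0855
grasp_force: 0.0
```

```bash
python3 - <<'E'
from rig import *
from h import *
import pickle
d={n:snapshot(n) for n in("wrist","scene")};pickle.dump(d,open("s2.pkl","wb"))
s=d["wrist"];cv2.imwrite("pics/w2.png",s["pixels"])
cv2.imwrite("pics/sc2.png",cv2.resize(d["scene"]["pixels"][150:330,200:440],None,fx=3.3,fy=3.3))
print(observe()["tool_pos"],observe()["tool_rot"],observe()["force"])
e=np.array([-.2231,.9748,0]);o=np.array([.5637,.0934,0]);y=np.array([-.9748,-.2231,0])
def proj(s,p):
    f=240/np.tan(np.radians(s["vertical_fov"]/2));P=np.array(s["pose"]);c=P[:3,:3].T@(p-P[:3,3]);return np.round([f*c[0]/c[2]+s["cx"],f*c[1]/c[2]+s["cy"]],1)
for q in[(0,0,99),(50,50,96),(50,-50,96),(-50,-50,96),(-50,50,96),(-128,14,240),(-108,14,240),(-128,-14,240),(-108,-14,240),(-66,0,219),(108,0,153)]:
    print(q,proj(s,o+e*q[0]/1e3+y*q[1]/1e3+np.array([0,0,q[2]/1e3])))
E
```

```text
[0.56652884 0.07337591 0.31194686] [-1.79999540e+02  1.30923908e-02  1.30290914e+01] [ 0.11050492 -0.22585318 -0.57060115]
(0, 0, 99) [301.8 197.6]
(50, 50, 96) [251.5 247.2]
(50, -50, 96) [244.9 141.9]
(-50, -50, 96) [357.  141.9]
(-50, 50, 96) [354.1 247.2]
(-128, 14, 240) [503.8 273.3]
(-108, 14, 240) [470.4 273.3]
(-128, -14, 240) [511.1 228.6]
(-108, -14, 240) [476.3 228.5]
(-66, 0, 219) [395.4 239.7]
(108, 0, 153) [162.5 212.7]
```

View pics/w2.png

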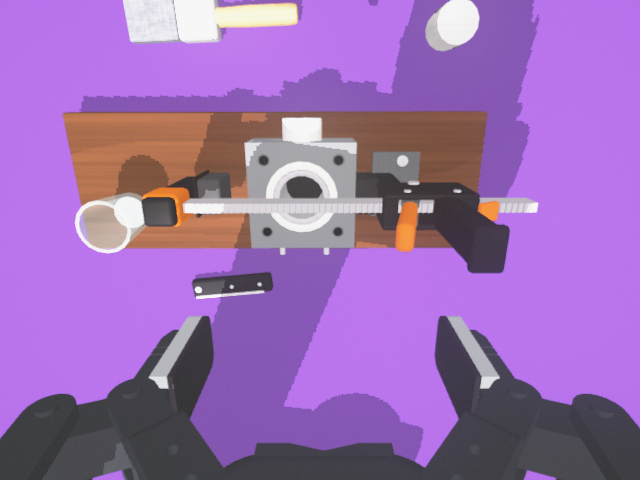

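View pics/sc2.png

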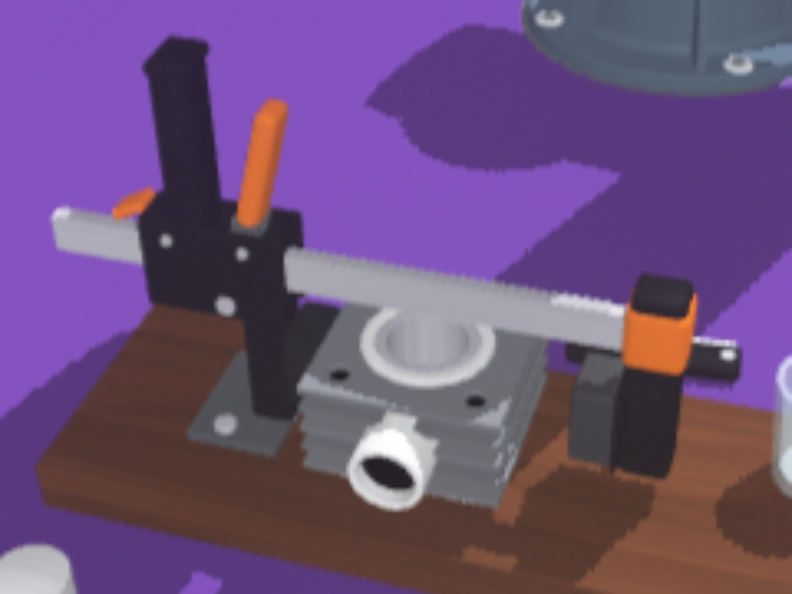

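The wrist view has fin corners (251,247), (246,141), (357,140) and (355,246), matching the seated prediction at z 96. The handle top is at 467–507 × 227–272, and the trigger top is near (405,245). The scene crop shows the cylinder down and the pad still clear at about (598,410). Next I go to the grip.

Emit:
step_arm(
  targets=[0.02, 0.245, 0, 0, 0, 0.245, 0, 0, 0, 0.245, 0, 0, 0, 0.245, 0, 0, 0, 0, 0, 0, 0, 0, 0, 0],
)

```text
time_s: 8.8
tool_pos: [0.5856, -0.0032, 0.3119]
tool_rot: [-180.0, 0.0, 12.9]
force: [-0.6, 0.6, 0.1]
finger_gap: 0.0852
grasp_force: 0.0
```

Emit:
step_arm(
  targets=[0, 0, 0.2, 0, 0, 0, 0.2, 0, 0, 0, 0.1, 0, 0, 0, 0, 0],
)

```text
time_s: 9.13
tool_pos: [0.5847, -0.0019, 0.2704]
tool_rot: [-179.9, 0.2, 12.9]
force: [1.2, -0.2, -0.3]
finger_gap: 0.0854
grasp_force: 0.0
```

```bash
python3 - <<'E'
from rig import *
from h import *
s=snapshot("wrist");cv2.imwrite("pics/w3.png",s["pixels"])
print(observe()["tool_pos"],observe()["tool_rot"])
E
```

```text
[ 0.58523882 -0.00203515  0.27171301] [-1.79971083e+02  7.03772736e-02  1.29059972e+01]
```

View pics/w3.png

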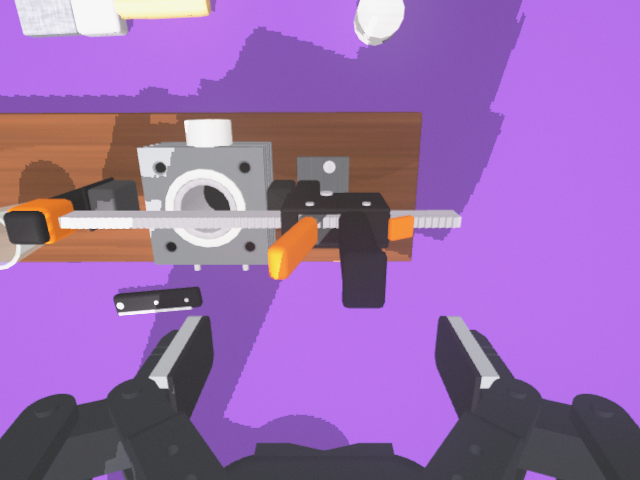

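Handle top at columns 342–386 and trigger at 269–318 both sit inside the fingers (212–437). I'll descend to the grip height.

Emit:
step_arm(
  targets=[0, 0, 0.25, 0, 0, 0, 0.25, 0, 0, 0, 0.25, 0, 0, 0, 0.25, 0, 0, 0, 0.09, 0, 0, 0, 0, 0, 0, 0, 0, 0],
)

```text
time_s: 9.77
tool_pos: [0.5861, -0.0026, 0.1861]
tool_rot: [180.0, -0.1, 12.8]
force: [0.3, 1.0, 0.1]
finger_gap: 0.0853
grasp_force: 0.0
```

Emit:
step_arm(
  targets=[0, 0.02, 0, 0, 0, 0.02, 0, 0, 0, 0.02, 0, 0, 0, 0.02, 0, 0, 0, 0.02, 0, 0, 0, 0.02, 0, 0, 0, 0.02, 0, 0, 0, 0, 0, 0, 0, 0, 0, 0],
  fingers=-0.15,
  grip_force=25,
)

```text
time_s: 10.52
tool_pos: [0.5885, -0.0132, 0.186]
tool_rot: [-180.0, -0.1, 12.8]
force: [-1.0, 5.2, 4.2]
finger_gap: 0.0366
grasp_force: 2.6
```

Emit:
step_arm(
  targets=[0, 0, 0, 0, 0, 0, 0, 0, 0, 0, 0, 0],
  fingers=-1,
)

```text
time_s: 10.77
tool_pos: [0.5887, -0.0141, 0.1862]
tool_rot: [179.9, -0.1, 12.8]
force: [-0.2, -2.1, 6.2]
finger_gap: 0.0338
grasp_force: 27.3
```

```bash
cat > bar.py <<'E'
from rig import *
from h import *
import pickle
d0=pickle.load(open("s0.pkl","rb"))["scene"]
s=snapshot("scene");pickle.dump(s,open("last.pkl","wb"))
# bar travel from shift of the moving jaw's orange cap along the jig x axis
e=np.array([-.2231,.9748,0]);o=np.array([.5633,.0953,0])
def cap(s):
    h=cv2.cvtColor(s["pixels"],cv2.COLOR_BGR2HSV);m=(h[...,0]>=4)&(h[...,0]<=18)&(h[...,1]>170)&(h[...,2]>140)
    b=[x for x in blobs(m,100)[0] if x[1][0]>320];return b[0]
def at(c):  # jig x on the plane y=-13 face (normal = jig y)
    y=np.array([-.9748,-.2231,0]);p,d=ray(s,*c);p0=o-y*.013
    q=p+d*(((p0-p)@y)/(d@y));return (q-o)@e*1e3
a,b=cap(d0),cap(s)
print("cap",a,b,"bar mm %.1f"%(at(a[1])-at(b[1])))
st=observe();print(st["time_s"],st["finger_gap"],st["grasp_force"],st["force"].round(1))
E
python3 bar.py
```

```text
cap ([389, 240, 22, 23, 327], [399.1, 253.0]) ([384, 239, 22, 24, 334], [394.5, 252.2]) bar mm 6.9
10.8167 0.03323182247767787 27.251577079296112 [ 0.  -1.5  4.4]
```

Emit:
step_arm(
  targets=[0, 0, 0, 0, 0, -0.04, 0, 0, 0, -0.04, 0, 0, 0, -0.04, 0, 0, 0, 0, 0, 0, 0, 0, 0, 0],
  fingers=0.7,
)

```text
time_s: 11.32
tool_pos: [0.586, -0.0042, 0.1851]
tool_rot: [180.0, -0.0, 12.9]
force: [0.3, 0.4, 0.3]
finger_gap: 0.0727
grasp_force: 0.0
```

Emit:
step_arm(
  targets=[0, 0.03, 0, 0, 0, 0.03, 0, 0, 0, 0.03, 0, 0, 0, 0.03, 0, 0, 0, 0, 0, 0, 0, 0, 0, 0, 0, 0, 0, 0, 0, 0, 0, 0],
  fingers=-1,
)

```text
time_s: 11.98
tool_pos: [0.5886, -0.0142, 0.1862]
tool_rot: [179.9, -0.1, 12.8]
force: [-2.7, 0.0, 9.8]
finger_gap: 0.0336
grasp_force: 30.0
```

```bash
python3 bar.py
```

```text
cap ([389, 240, 22, 23, 327], [399.1, 253.0]) ([381, 238, 22, 24, 333], [391.4, 251.6]) bar mm 11.6
12.0333 0.03327112495009031 30.042831301689148 [-3.1  1.5 11.1]
```

Emit:
step_arm(
  targets=[0, 0, 0, 0, 0, -0.04, 0, 0, 0, -0.04, 0, 0, 0, -0.04, 0, 0, 0, 0, 0, 0, 0, 0, 0, 0],
  fingers=0.7,
)

```text
time_s: 12.53
tool_pos: [0.586, -0.0042, 0.185]
tool_rot: [180.0, -0.0, 12.8]
force: [0.7, -0.7, 0.2]
finger_gap: 0.0729
grasp_force: 0.0
```

Emit:
step_arm(
  targets=[0, 0.03, 0, 0, 0, 0.03, 0, 0, 0, 0.03, 0, 0, 0, 0.03, 0, 0, 0, 0, 0, 0, 0, 0, 0, 0, 0, 0, 0, 0, 0, 0, 0, 0],
  fingers=-1,
)

```text
time_s: 13.2
tool_pos: [0.5886, -0.0141, 0.1861]
tool_rot: [179.9, -0.1, 12.8]
force: [-2.5, 0.9, 10.5]
finger_gap: 0.0336
grasp_force: 30.0
```

Emit:
step_arm(
  targets=[0, 0, 0, 0, 0, -0.04, 0, 0, 0, -0.04, 0, 0, 0, -0.04, 0, 0, 0, 0, 0, 0, 0, 0, 0, 0],
  fingers=0.7,
)

```text
time_s: 13.7
tool_pos: [0.586, -0.0042, 0.185]
tool_rot: [180.0, -0.0, 12.8]
force: [0.0, -0.7, 0.2]
finger_gap: 0.0725
grasp_force: 0.0
```

Emit:
step_arm(
  targets=[0, 0.03, 0, 0, 0, 0.03, 0, 0, 0, 0.03, 0, 0, 0, 0.03, 0, 0, 0, 0, 0, 0, 0, 0, 0, 0, 0, 0, 0, 0, 0, 0, 0, 0],
  fingers=-1,
)

```text
time_s: 14.37
tool_pos: [0.5886, -0.0142, 0.1861]
tool_rot: [179.9, -0.1, 12.8]
force: [-2.9, 0.4, 9.9]
finger_gap: 0.0336
grasp_force: 30.0
```

```bash
python3 bar.py
```

```text
cap ([389, 240, 22, 23, 327], [399.1, 253.0]) ([374, 237, 22, 24, 333], [384.8, 250.5]) bar mm 21.7
14.4167 0.03390436088411704 30.04418045282364 [-3.5  0.9 10.7]
```

Emit:
step_arm(
  targets=[0, 0, 0, 0, 0, -0.04, 0, 0, 0, -0.04, 0, 0, 0, -0.04, 0, 0, 0, 0, 0, 0, 0, 0, 0, 0],
  fingers=0.7,
)

```text
time_s: 14.92
tool_pos: [0.586, -0.0042, 0.185]
tool_rot: [180.0, -0.0, 12.8]
force: [0.4, 0.4, 0.8]
finger_gap: 0.0724
grasp_force: 0.0
```

Emit:
step_arm(
  targets=[0, 0.03, 0, 0, 0, 0.03, 0, 0, 0, 0.03, 0, 0, 0, 0.03, 0, 0, 0, 0, 0, 0, 0, 0, 0, 0, 0, 0, 0, 0, 0, 0, 0, 0],
  fingers=-1,
)

```text
time_s: 15.58
tool_pos: [0.5885, -0.0141, 0.1861]
tool_rot: [179.9, -0.1, 12.8]
force: [-2.7, 0.1, 9.3]
finger_gap: 0.0333
grasp_force: 29.4
```

Emit:
step_arm(
  targets=[0, 0, 0, 0, 0, -0.04, 0, 0, 0, -0.04, 0, 0, 0, -0.04, 0, 0, 0, 0, 0, 0, 0, 0, 0, 0],
  fingers=0.7,
)

```text
time_s: 16.08
tool_pos: [0.586, -0.0042, 0.185]
tool_rot: [180.0, -0.0, 12.8]
force: [-0.3, 0.5, -0.4]
finger_gap: 0.0725
grasp_force: 0.0
```

Emit:
step_arm(
  targets=[0, 0.03, 0, 0, 0, 0.03, 0, 0, 0, 0.03, 0, 0, 0, 0.03, 0, 0, 0, 0, 0, 0, 0, 0, 0, 0, 0, 0, 0, 0, 0, 0, 0, 0],
  fingers=-1,
)

```text
time_s: 16.75
tool_pos: [0.5886, -0.0141, 0.1864]
tool_rot: [179.9, -0.1, 12.8]
force: [-4.0, 0.0, 12.2]
finger_gap: 0.0337
grasp_force: 28.5
```

```bash
python3 bar.py; python3 -c "
import pickle,cv2
p=pickle.load(open('last.pkl','rb'))['pixels'];cv2.imwrite('pics/sc5.png',cv2.resize(p[210:310,280:410],None,fx=6,fy=6))"
```

```text
cap ([389, 240, 22, 23, 327], [399.1, 253.0]) ([369, 236, 22, 24, 331], [379.2, 249.5]) bar mm 30.3
16.8 0.03359140481268577 28.549066185951233 [-3.5  1.3 11.4]
```

View pics/sc5.png

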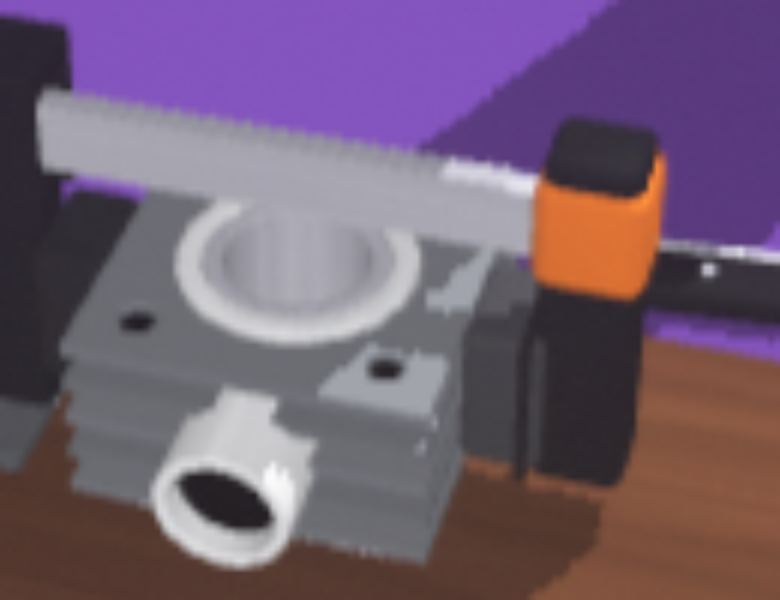

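The crop shows the pad's near edge (468,380) about at the fin edge (462,460), with bar travel about 31 mm of the 32 mm to contact. One more tooth should give about 4 mm of squash, or 14 N.

Emit:
step_arm(
  targets=[0, 0, 0, 0, 0, -0.04, 0, 0, 0, -0.04, 0, 0, 0, -0.04, 0, 0, 0, 0, 0, 0, 0, 0, 0, 0],
  fingers=0.7,
)

```text
time_s: 17.3
tool_pos: [0.586, -0.0042, 0.1849]
tool_rot: [180.0, -0.0, 12.8]
force: [0.3, -1.2, 0.5]
finger_gap: 0.0729
grasp_force: 0.0
```

Emit:
step_arm(
  targets=[0, 0.03, 0, 0, 0, 0.03, 0, 0, 0, 0.03, 0, 0, 0, 0.03, 0, 0, 0, 0, 0, 0, 0, 0, 0, 0, 0, 0, 0, 0, 0, 0, 0, 0, 0, 0, 0, 0, 0, 0, 0, 0, 0, 0, 0, 0],
  fingers=-1,
  grip_force=30,
)

```text
time_s: 18.22
tool_pos: [0.5888, -0.014, 0.1869]
tool_rot: [179.9, -0.1, 12.8]
force: [-4.3, -0.1, 15.1]
finger_gap: 0.0338
grasp_force: 32.7
```

```bash
python3 bar.py; python3 -c "
import pickle,cv2
p=pickle.load(open('last.pkl','rb'))['pixels'];cv2.imwrite('pics/sc6.png',cv2.resize(p[210:310,280:410],None,fx=6,fy=6))"
```

```text
cap ([389, 240, 22, 23, 327], [399.1, 253.0]) ([366, 236, 22, 23, 327], [376.3, 248.9]) bar mm 34.7
18.2667 0.03388771609347108 32.71826684474945 [-5.8  0.4 16.1]
```

View pics/sc6.png

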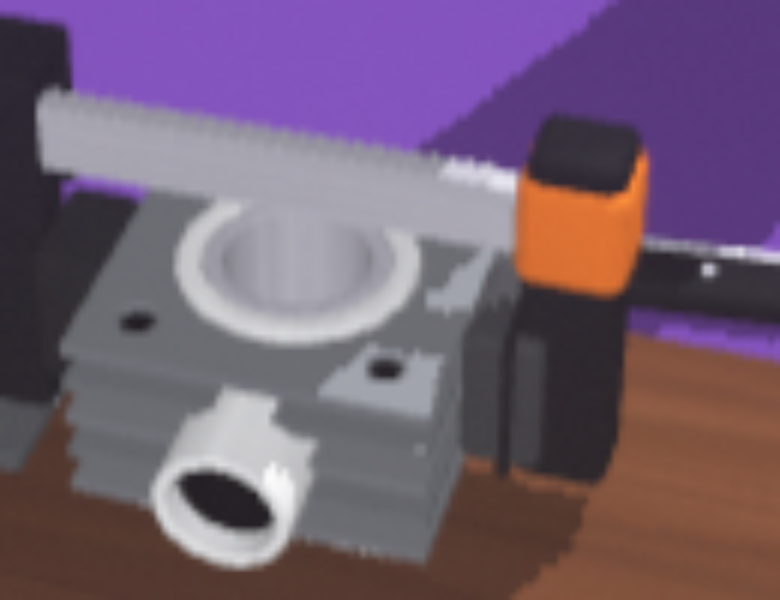

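The jaw moved in while the pad's front stayed put at about 463. The pad shows 463–503 now against 465–523 before, so it is squashed about 4–5 mm (roughly 15 N). The gap of 33.8 mm means the trigger is shut, with 30 N grip and no side load. Handing in.

```bash
python3 -c "
from rig import *
print(sign_off())"
```

```text
the job is handed in; nothing more can be done
None
```

I pressed the cylinder flat on the plank, then closed the clamp with seven trigger pumps. I handed in with the trigger held shut against the grip and the pad pressing on the fins at an estimated 15 N; no verdict came back.

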